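# Snug up the light-board clamp with a ratchet wrench

### The arm

A 6-joint arm with a two-finger parallel gripper is mounted at the origin on the work surface. World frame = base frame: x ahead of the robot, y to its left, z up, the work surface at z = 0. Lengths are in m, angles in rad, forces in N, time in s.
With the tool pointing down it reaches from about 0.35 to 1 m from the base axis. Payload 7.1 kg.
Tool frame: the origin (TCP) lies midway between the tips of the shut fingers; the grasp point (between the pads) lies 19 mm behind it (ctrl.grasp_offset is the distance from the TCP to the grasp point, in m); z points along the fingers, y is the line along which they close (so a half turn about z gives the same grasp; the last joint's range is limited). The gripper opens to 85 mm and grips with 20 to 120 N. Pads are 22 mm wide; open, the fingers measure 114 mm over their backs; the gripper's body (76 mm by 85 mm) begins 54 mm behind the grasp point. The pads swing forward as they close: fully open they stand 13 mm farther back than shut.
Start: joints at [1.166, 0.423, 1.63, -0, 1.089, -0.019], TCP at [0.235, 0.579, 0.231] pointing down, gripper open.
Joint ranges: [-3, 3], [-0.9, 2.11], [0.09, 2.58], [-1.31, 4.45], [0.11, 2.69], [-2.54, 2.54]. Speed limits (rad/s): [2.39, 2.39, 3.01, 3.14, 3.14, 3.14].

### API

Orientations are given as a unit quaternion [w, x, y, z].
In Python, from workcell import ctrl gives the robot as it stands. The module is installed in compiled form; this text tells all that it offers.
- The arm moves only by the tool step_arm, never from a script. Its argument "motion" is a list of rows, each a list of 5 numbers: the shift along the tool's x, y, z in units of 0.04 m (1.0 is 0.04 m), then the turn about the tool's z in units of 0.1 rad (1.0 is 0.1 rad), then the opening, from 0 (shut) to 1 (fully open). In form: [[tx, ty, tz, roll, jaw], ...]. A call has 1 to 10 rows; each row shifts and turns the commanded pose from where the row before left it, along the tool's axes as they then stand; what a row does not reach is not made up. A row lasts 1/12 s, in which the tool goes at most 41.7 mm and 7.16 degrees, less where a joint would pass 70% of its speed; a pose out of reach is approached as far as the arm can. A call with a number of a shift or a turn outside -1 to 1 is refused whole. A call with a gripper value outside its range is refused whole. The fingers move at their own pace and stop on an object; "newtons" is the grip in N (left out, the last holds). Time passes only in rows, so rows that do not move let the fingers close. It gives the time, the measured TCP pose, the force, the opening and the grip force at its end, in the units of the state.
- ctrl.observe(): the state, without advancing time (a new reading comes with each control period).
- ctrl.grab_frame(name): name is "scene" or "top" or "wrist"; returns the picture (400x640x3 uint8, red, green, blue); there is no depth.
- ctrl.camera_info(name): a dict with "vfov" (degrees; the focal length in pixels is half the picture's height over the tangent of half this angle, whatever the lens; pixels are square), "cx", "cy" (the principal point, pixels), "rvec" (rotation vector, rad) and "tvec" (3), from world to camera coordinates, as OpenCV has them. Camera axes: x right, y down, z forward; pixel columns grow to the right and rows downward; lengths in m; the calibration is good to about 2 mm. A picture is of the moment at which its call begins: read the wrist's pose just before it. camera_info takes no time and is no camera call; for the wrist camera it gives the pose at the moment of the call.
- ctrl.finish_job(): hands the job in; it is judged then, once.
The state is a dict: "time": time; "qpos": joint angles; "joint_velocities": joint speeds; "joint_torque": joint torques, N m; "tool_pos": TCP position; "ee_rot": TCP orientation; "contact_force": force on the tool from outside, world axes, zero at the start; "ft_torque": the same for the moment, N m; "width": opening from 0.0 (shut) to 1.0 (fully open); "finger_force": force on a finger pad.
Only numpy, scipy, OpenCV 4.12 (cv2) and the standard library are available. Lean on these libraries where they do the work, as an engineer would, in place of code of your own. Each camera call takes 0.05 s, during which the arm holds its last target. There are 200 camera calls.

### The job

The clamp nut of the light-board stand has worked loose. Take the red-handled ratchet wrench from its wooden rest, set its socket right down over the nut and, without taking it off again, swing the handle back and forth between the two posts (it drives clockwise seen from above and slips freely the other way) until the nut is at its stop and tightened to about 1.1 newton metres, some 8 to 9 newtons pulled at the grip; much more strips the thread. Then let go, leaving the wrench sitting on the nut, and leave everything else on the table where it is.

Things in the scene. Friction and masses are not known exactly. Their poses are not given: they have to be found in the camera images.
- wrench_grip (a point): Grip point of the loose ratchet wrench (0.40 kg), half-way through its red flat handle (16 mm wide, 14 mm thick), 130 mm from the socket axis. x points along the handle to the socket, z up. Starts level, 43 mm above the table, handle free 35 mm either side of this point. Mass centre 72 mm from here towards the socket: grip with 60 N or more or the head droops.
- wrench_socket (a point): Centre of the socket at the underside of the wrench head, 130 mm along +x and 13 mm below wrench_grip, same axes. The head is a steel ring 60 mm across, 22 mm tall. Its hexagonal hole goes right through, 32 mm across flats, and starts 1 mm above this point.
- ratchet (a point): Centre of the head's upper face. The hexagonal hole turns with the ratchet in the head; its start angle is random and not measured. Handle clockwise from above drives the hexagon; anticlockwise it clicks over with about 0.1 N m. 18 clicks a turn: up to 20 degrees lost motion plus some 15 degrees play on the nut at each reversal.
- clamp: Clamp fixed to the table. Origin on the table under the nut's axis, z up along it; the handle works on the -x side. The block's top, on which the seated head rests, is 50 mm up: a seated wrench has wrench_socket on the axis 50 to 52 mm up and wrench_grip about 64 mm up. At 110 mm or more from the axis on the -x side nothing is taller than 9 mm.
- nut_top (a point): Centre of the brass hexagon nut's top, 67.5 mm above the clamp's origin. Nut 30 mm across flats, 17 mm tall, top 4.5 mm bevelled; a 20 mm stud rises 5 mm above it. If the hexagons do not match (to 7 degrees), the head stops on it 7 mm or more too high; turning the wrench within 60 degrees, best clockwise, while pressing lightly (2 to 6 N) lets it drop on.
- post_left (a point): Top centre of the steel post with yellow top at the clamp's x -44, y +61 mm; 26 mm across, 113 mm tall. The handle swings freely to 36 degrees either side of the clamp's -x direction before it meets a post.
- post_right (a point): Top centre of the like post at the clamp's x -44, y -61 mm.
- ledge (a point): Centre of the top of the ledge that carries the handle when let go; clamp's x -95 to -37 mm, y +-45 mm, 54.5 mm up, 2 mm below a level handle.
- nut (a joint): Angle of the nut on its stud, rad, growing as it tightens (clockwise from above). Starts at 0 to 0.7, runs with up to 0.25 N m of friction (2 N at the grip point) and comes to a hard stop at 1.9. At 0 two of its corners lie on the clamp's x axis.
- stud (a joint): Twist of the rubber-bushed stud that carries the nut, rad, clockwise from above; a spring of 12 N m per rad: below 0.03 while the nut runs. With the nut at its stop it shows the torque: tight from 0.055 (0.7 N m, 5 N at the grip point), thread stripped at 0.15 (1.8 N m, 14 N at the grip point). Aim for 1.1 N m. Springs back when let go.
- jar: open glass jar half full of coloured lamps, 80 mm across, 110 mm tall; a bystander, origin at the centre of its underside
- led_box: black divided tray of coloured lamps, 100 x 140 x 35 mm; a bystander, origin at the centre of its underside
- meter: yellow hand meter lying flat, 90 x 150 x 41 mm; a bystander, origin at the centre of its underside
- battery: grey battery with black band, 70 x 150 x 98 mm; a bystander, origin at the centre of its underside
- driver: orange screwdriver lying on the table; a bystander, origin at the centre of its underside
- spanner: plain steel spanner lying on the table (not the ratchet); a bystander, origin at the centre of its underside
Things that resemble listed ones, but are neither listed nor needed, are in the scene too. What is shaped like the part that bears wrench_grip but orange is not meant. Leave any pink look-alike of the clamp alone.

How it is judged:
By the outcome, as a careful person would: the job done as asked, in the order asked, and still so for the second after the job is handed in, with the robot touching nothing.
It also fails if it takes over 72 s, if anything falls off the work surface, if the arm or the gripper's body presses on something with over 40 N, if the wrist force passes 120 N, or if a joint passes its speed limit or range.

## Working session

There is one attempt and no reset: what is moved stays moved. The work goes in short steps, Python scripts to look and compute and a tool call to move; the robot and the scene stay as the last step left them, time stands still between calls to the robot, and variables do not carry over. Pictures are saved under pics/ and viewed, at most 10 in all, crops included, and the job is handed in when it is done.

Besides the shell and the picture viewer there is one more tool, called as a command line: name --pt "numbers of a row" for each row, then --argument value for the rest. step_arm: Moves the arm, as the interface text tells. Shifts and turns lie within -1 to 1; 1 stands for 0.04 m of shift or 0.1 rad of turn. Its arguments: {"type":"object","properties":{"motion":{"type":"array","items":{"type":"array","items":{"type":"number"}}},"newtons":{"type":"number"}},"required":["motion"]}

```bash
mkdir -p pics
cat > h.py <<'E'
import numpy as np, cv2
from workcell import ctrl
def cam(n):
    i=ctrl.camera_info(n); f=200/np.tan(np.radians(i['vfov'])/2)
    K=np.array([[f,0,i['cx']],[0,f,i['cy']],[0,0,1.]]); R=cv2.Rodrigues(np.array(i['rvec'],float))[0]
    return K,R,np.array(i['tvec'],float)
def grab(n,name=None):
    c=cam(n); im=ctrl.grab_frame(n)
    if name: cv2.imwrite('pics/'+name,im[:,:,::-1])
    return im,c
def ray(c,uv):
    K,R,t=c; d=R.T@np.linalg.inv(K)@np.array([uv[0],uv[1],1.]); return -R.T@t,d
def onz(c,uv,z):
    o,d=ray(c,uv); return o+d*(z-o[2])/d[2]
def proj(c,p):
    K,R,t=c; q=K@(R@np.array(p,float)+t); return q[:2]/q[2]
E
python3 - <<'E'
from h import *
for n in('scene','top'):
    im,c=grab(n,n+'0.png'); print(n,ctrl.camera_info(n))
s=ctrl.observe(); print(s, ctrl.grasp_offset)
E
```

```text
scene {'vfov': 57.846667645932605, 'cx': 322.9869591481511, 'cy': 199.05855474822482, 'rvec': array([ 1.7591157 ,  1.75689609, -0.74727153]), 'tvec': array([ 0.00207622, -0.28515162,  1.44559168])}
top {'vfov': 44.15102447680215, 'cx': 324.71967401452036, 'cy': 201.31689678093986, 'rvec': array([ 2.18276274, -2.15389608,  0.07485186]), 'tvec': array([-0.00389408,  0.49633573,  1.75360736])}
{'time': 0.1, 'qpos': array([ 1.16601786e+00,  4.23768120e-01,  1.63060636e+00,  2.53548374e-05,
        1.08859934e+00, -1.89690419e-02]), 'joint_velocities': array([ 0.00264518, -0.00180706, -0.00140202, -0.00041899, -0.00082897,
        0.00079689]), 'joint_torque': array([-8.63912992e-04, -5.58420789e+01, -2.82445639e+01, -6.13978500e-05,
        2.87363619e-03,  2.05998589e-05]), 'tool_pos': array([0.23495211, 0.57862761, 0.23062395]), 'ee_rot': array([-1.56201397e-04,  1.91716268e-01,  9.81450149e-01, -6.72781541e-04]), 'contact_force': array([ 1.67939548, -0.00271219, -0.34299252]), 'ft_torque': array([-0.02368569, -0.02437919, -0.03086089]), 'finger_force': 0.0, 'width': 1.0003800039951039} 0.0187
```

View pics/top0.png

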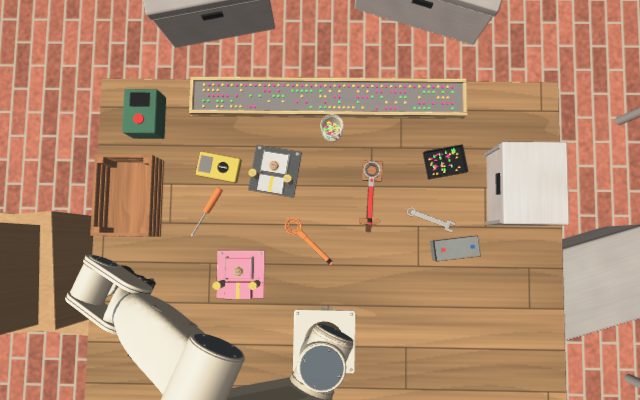

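View pics/scene0.png

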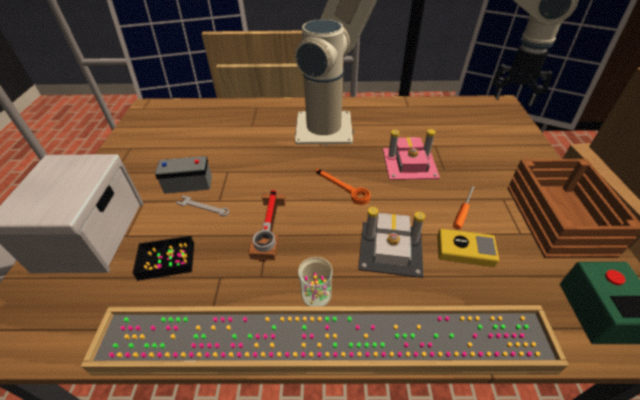

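The top view shows the red wrench with its handle around (370,200) and head at (372,170). The grey clamp is at (275,172) with yellow post tops at about (253,179) and (291,179). The pink clamp and the orange wrench are decoys.

Run:
```python
from h import *
for n,roi in(('top',((350,150,395,240),(240,140,305,205))),('scene',((240,180,300,260),(350,195,430,275)))):
    im=cv2.imread(f'pics/{n}0.png')[:,:,::-1]; c=cam(n); hsv=cv2.cvtColor(im.copy(),cv2.COLOR_RGB2HSV)
    def comps(m,r,amin=8):
        k=np.zeros_like(m);x0,y0,x1,y1=r;k[y0:y1,x0:x1]=m[y0:y1,x0:x1]
        nn,l,s,ce=cv2.connectedComponentsWithStats(k); return [(s[i,4],ce[i],cv2.minAreaRect(np.argwhere(l==i)[:,::-1].astype(np.float32))) for i in range(1,nn) if s[i,4]>=amin]
    H,S,V=cv2.split(hsv)
    red=(((H<5)|(H>174))&(S>180)&(V>120)).astype(np.uint8)
    for a,ce,r in comps(red,roi[0]):
        print(n,'red',a,ce,r,onz(c,ce,.05)); b=cv2.boxPoints(r); print([onz(c,q,.05)[:2].round(4) for q in b])
    yel=((H>20)&(H<32)&(S>120)&(V>120)).astype(np.uint8)
    for a,ce,r in comps(yel,roi[1]): print(n,'yel',a,ce,onz(c,ce,.113))
    br=((H>8)&(H<20)&(S>90)&(V>100)).astype(np.uint8)
    for a,ce,r in comps(br,(roi[1][0]+15,roi[1][1]+10,roi[1][2]-15,roi[1][3]-15)): print(n,'brass',a,ce,onz(c,ce,.0675))
    gr=((S<60)&(V<140)).astype(np.uint8)
    for a,ce,r in comps(gr,roi[0],30): print(n,'head',a,ce,onz(c,ce,.052))
t=cv2.imread('pics/top0.png')[135:245,235:400]; s=cv2.imread('pics/scene0.png')[185:275,240:430]
cv2.imwrite('pics/crop0.png',np.vstack([cv2.resize(t,(594,330),interpolation=2)[:,:],cv2.resize(s,(594,265),interpolation=2)]))
```

```text
top yel 32 [252.46875 172.28125] [0.58552047 0.25099305 0.113     ]
top yel 31 [287.25806452 177.83870968] [0.56765794 0.13074829 0.113     ]
top yel 35 [270.6        183.34285714] [0.54795441 0.18759045 0.113     ]
top brass 30 [274.63333333 165.33333333] [0.61779664 0.18072568 0.0675    ]
scene red 169 [270.14201183 207.98224852] ((270.1471862792969, 207.715087890625), (6.327239990234375, 27.643281936645508), 10.619654655456543) [ 0.49357132 -0.15475927  0.05      ]
[array([ 0.5436, -0.1654]), array([ 0.4323, -0.163 ]), array([ 0.4376, -0.1435]), array([ 0.5482, -0.1473])]
scene yel 60 [372.78333333 211.01666667] [0.56778351 0.13306253 0.113     ]
scene yel 62 [419.37096774 215.83870968] [0.58600519 0.25295733 0.113     ]
scene yel 56 [393.44642857 221.76785714] [0.60633488 0.18256501 0.113     ]
scene brass 474 [393.62869198 210.41139241] [0.52258582 0.20012966 0.0675    ]
scene brass 79 [393.2278481  238.70886076] [0.6252034  0.18515407 0.0675    ]
scene head 113 [263.07964602 234.95575221] [ 0.59754126 -0.16260411  0.052     ]
scene head 95 [264.86315789 245.8       ] [ 0.63477866 -0.15335471  0.052     ]
```

View pics/crop0.png

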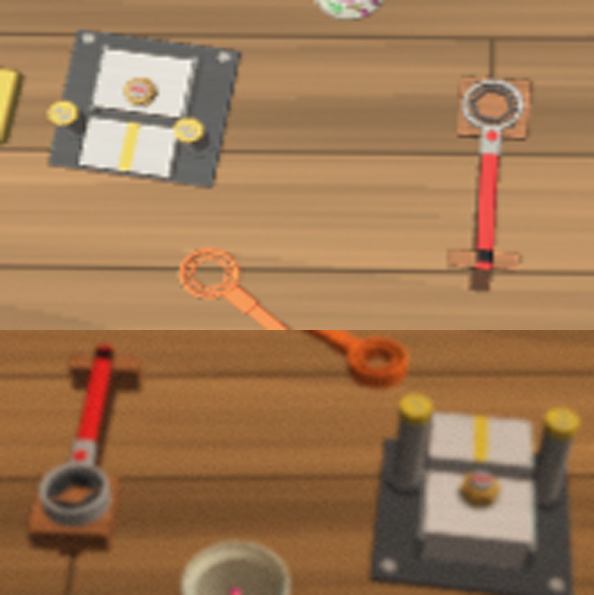

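The crop shows the wrench head ring at about (371.4,169.3) in the top view, with the red handle running down to (369.4,223). The clamp frame follows from the two post tops, which come out 121.4 mm apart against 122 mm expected.

Run:
```python
from h import *
ct,cs=cam('top'),cam('scene')
h1=onz(ct,(371.4,169.3),.052)[:2]; h2=onz(cs,(264,240),.052)[:2]; e=onz(ct,(369.4,223),.05)[:2]; e2=onz(cs,(272.5,190.5),.05)[:2]
print(h1,h2,e,e2)
h=(h1+h2)/2
for en in(e,e2,):
    d=h-en; L=np.linalg.norm(d); d/=L; print(L,np.degrees(np.arctan2(d[1],d[0])),h-d*.13)
```

```text
[ 0.60992567 -0.16206895] [ 0.615118   -0.15799426] [ 0.41917876 -0.15630353] [ 0.41874359 -0.15553413]
0.19337901114292505 -1.1046494754529808 [ 0.482546   -0.15752539]
0.1938304318858693 -1.3295601057347843 [ 0.48255684 -0.1570152 ]
```

step_arm --pt "0 -1 0 -0.5 1" --pt "0 -1 0 -0.5 1" --pt "0 -1 0 -0.5 1" --pt "0 -1 0 -0.5 1" --pt "0 -1 0 -0.5 1" --pt "0 -1 0 -0.5 1" --pt "0 -1 0 -0.5 1" --pt "0 0 0 0 1"

```text
time: 0.77
tool_pos: [0.1672, 0.3008, 0.2298]
ee_rot: [-0.001, 0.017, 1.0, -0.003]
contact_force: [-1.0, -0.2, -0.1]
width: 0.995
finger_force: 0.0
```

step_arm --pt "-1 0 0 0 1" --pt "-1 0 0 0 1" --pt "-1 0 0 0 1" --pt "-1 0 0 0 1" --pt "-0.8 -0.6 0 0 1" --pt "-0.7 -0.7 0 0 1" --pt "-0.7 -0.7 0 0 1" --pt "-0.7 -0.7 0 0 1" --pt "-0.7 -0.7 0 0 1" --pt "-0.3 -0.9 0 0 1"

```text
time: 1.6
tool_pos: [0.483, 0.1239, 0.2315]
ee_rot: [0.001, 0.018, 1.0, 0.0]
contact_force: [0.7, -0.3, 0.1]
width: 1.001
finger_force: 0.0
```

step_arm --pt "0 -1 0 0 1" --pt "0 -1 0 0 1" --pt "0 -1 0 0 1" --pt "0 -1 0 0 1" --pt "0 -1 0 0 1" --pt "0 -1 0 0 1" --pt "0 -1 0 0 1" --pt "0 0 0 0 1" --pt "0 0 0 0 1"

```text
time: 2.35
tool_pos: [0.4692, -0.1568, 0.231]
ee_rot: [-0.0, 0.02, 1.0, 0.0]
contact_force: [0.8, 0.0, 1.1]
width: 1.0
finger_force: 0.0
```

Run:
```python
from h import *
im,c=grab('wrist','w1.png'); s=ctrl.observe(); print(s['tool_pos'],s['ee_rot'],s['qpos'])
print(-c[1].T@c[2], c[1])
```

```text
[ 0.46924058 -0.15538757  0.23096588] [-4.06189613e-04  1.91090220e-02  9.99817279e-01  2.97509166e-04] [-3.44043790e-01  2.31894367e-01  1.91313123e+00  3.62482749e-04
  9.97526910e-01 -1.87681649e+00]
[ 0.39567226 -0.15382596  0.37332544] [[ 3.97731265e-02  9.99208550e-01  6.10095558e-04]
 [ 9.57163186e-01 -3.82747674e-02  2.87008150e-01]
 [ 2.86804349e-01 -1.08312504e-02 -9.57927946e-01]]
```

View pics/w1.png

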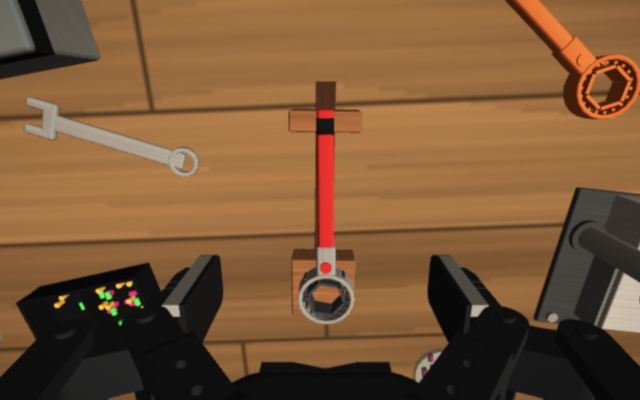

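The wrist view shows the wrench between the open fingers, with the red handle running from (326,110) to (326,248) and the head ring centred at about (326,298). The hexagonal hole is visible.

```bash
cat >> h.py <<'E'
def redaxis(im):
    H,S,V=cv2.split(cv2.cvtColor(im.copy(),cv2.COLOR_RGB2HSV)); m=(((H<4)|(H>175))&(S>170)&(V>110)).astype(np.uint8)
    n,l,s,ce=cv2.connectedComponentsWithStats(m); i=1+np.argmax(s[1:,4]); p=np.argwhere(l==i)[:,::-1].astype(np.float32)
    return p,s[i]
E
python3 - <<'E'
from h import *
im=cv2.imread('pics/w1.png')[:,:,::-1]; c=cam('wrist')
p,s=redaxis(im); print(s)
P=np.array([onz(c,q,.05)[:2] for q in p]); vx,vy,x0,y0=cv2.fitLine(P.astype(np.float32),2,0,.01,.01).ravel(); print('axis',np.degrees(np.arctan2(vy,vx)),x0,y0,P.min(0),P.max(0))
# head ring outer: circle
g=cv2.cvtColor(im.copy(),cv2.COLOR_RGB2GRAY); k=cv2.HoughCircles(cv2.medianBlur(g,3)[250:340,280:375],3,2,50,param1=120,param2=15,minRadius=22,maxRadius=32)
print(k)
for q in (k[0][:2] if k is not None else []): print(onz(c,(q[0]+280,q[1]+250),.052), onz(c,(q[0]+280+q[2],q[1]+250),.052))
a,b=onz(c,(326,298),.052),onz(c,(354,298),.052); print(a,b)
E
```

```text
[ 317  134   17  113 1719]
axis -2.198539 0.48735937 -0.15544844 [ 0.43425342 -0.16421284] [ 0.5460994  -0.14640291]
[[[47.  45.  24.2]
  [95.  27.  30.8]]]
[ 0.60077102 -0.15787657  0.052     ] [ 0.60174196 -0.13262581  0.052     ]
[ 0.58158454 -0.10785366  0.052     ] [ 0.58279829 -0.07623642  0.052     ]
[ 0.60431263 -0.15905218  0.052     ] [ 0.6054395 -0.1297544  0.052    ]
```

step_arm --pt "-0.2 0 0.8 0 1" --pt "0 0 1 0 0.6" --pt "0 0 1 0 0.6" --pt "0 0 1 0 0.6" --pt "0 0 0.8 0 0.6" --pt "0 0 0.57 0 0.6" --pt "0 0 0 0 0.6" --pt "0 0 0 0 0.6" --newtons 90

```text
time: 3.07
tool_pos: [0.4769, -0.1535, 0.0238]
ee_rot: [-0.002, 0.017, 1.0, 0.001]
contact_force: [1.0, 0.8, -0.4]
width: 0.598
finger_force: 0.0
```

Run:
```python
from h import *
im,c=grab('wrist','w2.png'); s=ctrl.observe(); print(s['tool_pos'],s['ee_rot'],s['width'])
p,st=redaxis(im); print(st)
for z in (.05,):
  P=np.array([onz(c,q,z)[:2] for q in p]); vx,vy,x0,y0=cv2.fitLine(P.astype(np.float32),2,0,.01,.01).ravel(); print('axis',np.degrees(np.arctan2(vy,vx)),x0,y0,P.min(0),P.max(0), 'y at tcp',y0+vy/vx*(s['tool_pos'][0]-x0))
```

```text
[ 0.47804138 -0.15416345  0.02501435] [-1.67291861e-04  1.70993261e-02  9.99853778e-01  8.82609245e-05] 0.6006577739593633
[ 295  185   43  183 7144]
axis -1.8851938 0.4691197 -0.15620877 [ 0.43434116 -0.16477429] [ 0.51072923 -0.14786942] y at tcp -0.1565024231801926
```

View pics/w2.png

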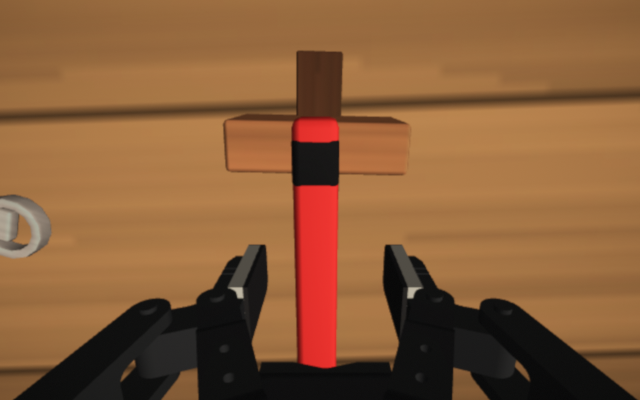

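The wrist view shows the handle between the pads, about 2 mm off centre, and clear of the rests. I'll shift by 2 mm and close.

step_arm --pt "0 -0.05 0 0 0.6" --pt "0 0 0 0 0" --pt "0 0 0 0 0" --pt "0 0 0 0 0" --pt "0 0 0 0 0" --pt "0 0 0 0 0" --newtons 100

```text
time: 3.62
tool_pos: [0.4784, -0.1575, 0.026]
ee_rot: [0.001, 0.018, 1.0, -0.0]
contact_force: [-2.1, 0.9, 12.4]
width: 0.168
finger_force: 97.7
```

step_arm --pt "0 0 -0.3 0 0" --pt "0 0 -0.7 0 0" --pt "0 0 -1 0 0" --pt "0 0 -1 0 0" --pt "0 0 -0.7 0 0" --pt "0 0 -0.3 0 0" --pt "0 0 0 0 0" --pt "0 0 0 0 0"

```text
time: 4.28
tool_pos: [0.4772, -0.1571, 0.1851]
ee_rot: [0.0, 0.018, 1.0, -0.0]
contact_force: [-0.2, 0.2, -4.5]
width: 0.162
finger_force: 98.0
```

Run:
```python
from h import *
s=ctrl.observe(); print(s['tool_pos'],s['ee_rot'],s['contact_force'],s['ft_torque'],s['width'])
a,ca=grab('top','t3.png'); b,cb=grab('scene','s3.png')
R=[]
for im,c in((a,ca),(b,cb)):
    u,v=proj(c,(.605,-.16,.18)).astype(int); print(u,v)
    R.append(cv2.resize(im[v-32:v+32,u-40:u+40],(400,320),interpolation=2))
cv2.imwrite('pics/crop3.png',np.hstack(R)[:,:,::-1])
```

```text
[ 0.47722162 -0.15708727  0.18512526] [ 4.00481734e-04  1.79615239e-02  9.99838586e-01 -1.61123191e-04] [-0.2463656   0.22518983 -4.52138481] [-0.00486261  0.2801513   0.00831395] 0.16203606653766742
373 164
257 203
```

View pics/crop3.png

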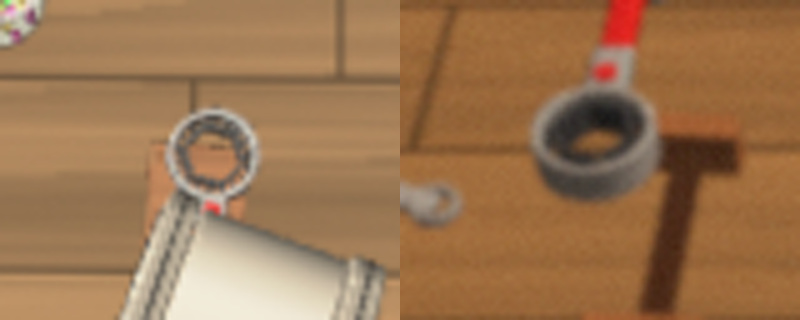

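The lifted head's upper ring shows in the top view at about (375.6,163.0) and in the scene view at about (256.4,196.6), and it looks level.

```bash
cat >> h.py <<'E'
def tri(c1,p1,c2,p2):
    o1,d1=ray(c1,p1);o2,d2=ray(c2,p2);A=np.stack([d1,-d2],1);t=np.linalg.lstsq(A,o2-o1,rcond=None)[0]
    a,b=o1+t[0]*d1,o2+t[1]*d2; return (a+b)/2,np.linalg.norm(a-b)
E
python3 - <<'E'
from h import *
ct,cs=cam('top'),cam('scene')
print(tri(ct,(375.6,163),cs,(256.4,196.6)), onz(ct,(375.6,163),.213), onz(cs,(256.4,196.6),.213))
t=cv2.imread('pics/top0.png')[:,:,::-1]
for p in [(-.044,.061),(-.044,-.061)]: pass
# nut/stud triangulation from crop0: top (140,90), scene (480,488)
print(tri(ct,(235+140/3.6,135+90/3),cs,(240+480*190/594,185+(488-330)*90/265)))
print(tri(ct,(252.47,172.28),cs,(419.37,215.84)),tri(ct,(287.26,177.84),cs,(372.78,211.02)))
E
```

```text
(array([ 0.60649084, -0.16100004,  0.20592066]), np.float64(0.005750968864002834)) [ 0.60581827 -0.16325017  0.213     ] [ 0.61366959 -0.15611644  0.213     ]
(array([0.62014267, 0.18575645, 0.06148454]), np.float64(0.003238915618591142))
(array([0.58575476, 0.25202832, 0.11271466]), np.float64(0.0019830961430079793)) (array([0.56776281, 0.13190131, 0.11293308]), np.float64(0.0023024196928198132))
```

step_arm --pt "-0.1 0.4 -0.3 0 0" --pt "-0.1 0.8 -0.3 0 0" --pt "-0.1 0.9 -0.3 0 0" --pt "-0.1 0.9 -0.3 0 0" --pt "-0.1 1 0 0 0" --pt "-0.1 0.9 0 0 0" --pt "0 0.8 0 0 0" --pt "0 0.5 0 0 0" --pt "0 0.2 0 0 0" --pt "0 0 0 0 0"

```text
time: 5.22
tool_pos: [0.5098, 0.0992, 0.2308]
ee_rot: [-0.002, 0.017, 1.0, -0.0]
contact_force: [-0.3, 0.5, -3.9]
width: 0.162
finger_force: 98.2
```

Run:
```python
from h import *
im,c=grab('wrist','w4.png'); s=ctrl.observe(); print(s['tool_pos'],s['ee_rot'],s['width'],s['contact_force'])
u,v=proj(c,(.620,.1855,.0675)); print(u,v)
w1=cv2.imread('pics/w1.png')[:,:,::-1]
def cut(im,u,v,r,n): 
    p=cv2.copyMakeBorder(im.copy(),80,80,80,80,0); u,v=int(u)+80,int(v)+80; return cv2.resize(p[v-r:v+r,u-r:u+r],(n,n),interpolation=2)
cv2.imwrite('pics/crop4.png',np.hstack([cut(im,u,v,40,400),cut(w1,326,298,40,400)])[:,:,::-1])
```

```text
[0.50983382 0.09797987 0.23098911] [-1.53226623e-03  1.70774100e-02  9.99852901e-01 -4.36601984e-04] 0.16767846632095612 [ 0.16838382 -0.53526141 -3.98401161]
416.3872350596263 282.88371691140225
```

View pics/crop4.png

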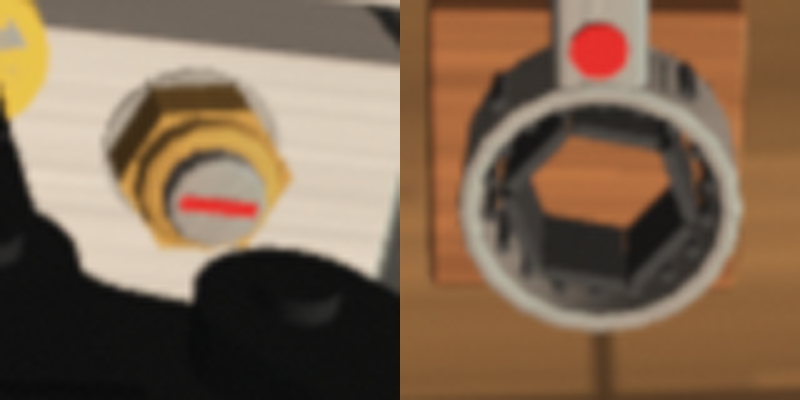

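The crop shows the stud top at about px (419.8,281.6), with nut corners at crop (285,182), (247,244) and (163,245). It also shows the head hexagon's lower rim with side (545,215)–(625,228) and the ring centred at crop (600,208).

Run:
```python
from h import *
c=cam('wrist')
px=lambda a,b:(376+a/5,242+b/5)
C=onz(c,px(219,198),.0725)[:2]; print('nut',C)
for q in((285,182),(247,244),(163,245),(122,183)):
    d=onz(c,px(*q),.063)[:2]-C; print(np.hypot(*d),np.degrees(np.arctan2(d[1],d[0]))%60)
a,b=[onz(c,px(*q),.0725)[:2] for q in((180,205),(257,211))]; print('mark',np.degrees(np.arctan2(*(b-a)[::-1])))
# head in w1: camera pose relative to tool (pure translation apart tiny rotation)
K,R,t=c; dp=np.array([.46924,-.15539,.23097])-np.array([.50983,.09798,.23099])
R1=np.array([[3.97731265e-02,9.99208550e-01,6.10095558e-04],[9.57163186e-01,-3.82747674e-02,2.87008150e-01],[2.86804349e-01,-1.08312504e-02,-9.57927946e-01]])
c1=(K,R1,-R1@np.array([0.39567226,-0.15382596,0.37332544]))
p1=lambda a,b:(286+(a-400)/5,258+b/5)
H=onz(c1,p1(600,208),.052)[:2]; print('head',H,[np.hypot(*(onz(c1,p1(*q),.052)[:2]-H)) for q in((463,208),(740,208),(600,88),(600,328))])
for z,A,B in((.031,(545,215),(625,228)),(.031,(625,228),(672,183)),(.031,(570,137),(668,152)),(.047,(540,270),(625,283))):
    d=onz(c1,p1(*B),z)[:2]-onz(c1,p1(*A),z)[:2]; print(np.hypot(*d),np.degrees(np.arctan2(d[1],d[0]))%60)
    print(onz(c1,p1(*A),z)[:2]-H)
```

```text
nut [0.61607238 0.1860457 ]
0.015831081347614667 20.83764403121897
0.018473317924501593 28.307239621594714
0.01786182908726022 33.10566235387314
0.016771202905697443 35.69360026035446
mark 83.09802386694508
head [ 0.60639093 -0.16084881] [np.float64(0.028741146328059835), np.float64(0.02937375546153967), np.float64(0.028223201280916488), np.float64(0.02952172637401709)]
0.01823227508395341 17.117641592307976
[ 0.01507123 -0.01282787]
0.015515139480692159 15.634649574133618
[0.01913611 0.00494549]
0.021986159206026323 17.870423199862586
[-0.00443196 -0.00637323]
0.018628004999496028 17.62309417481616
[ 0.01806725 -0.01362811]
```

step_arm --pt "0.18 0.53 0 0 0" --pt "0.18 0.53 0 0 0" --pt "0 0 0.3 -0.97 0" --pt "0 0 0.8 -0.97 0" --pt "0 0 0.9 -0.97 0" --pt "0 0 0.9 -0.97 0" --pt "0 0 0.6 0 0" --pt "0 0 0.2 0 0" --pt "0 0 0 0 0" --pt "0 0 0 0 0"

```text
time: 6.1
tool_pos: [0.4984, 0.1399, 0.0848]
ee_rot: [-0.0, -0.174, 0.985, -0.0]
contact_force: [0.7, 0.9, -3.0]
width: 0.168
finger_force: 98.3
```

Run:
```python
from h import *
s=ctrl.observe(); print(s['tool_pos'],s['ee_rot'],s['contact_force'],s['ft_torque'])
q=s['ee_rot']; print('psi',np.degrees(np.arctan2(2*q[1]*q[2],q[1]**2-q[2]**2))-180)
a,ca=grab('top','t5.png'); b,cb=grab('scene','s5.png')
R=[]
for im,c in((a,ca),(b,cb)):
    u,v=proj(c,(.6,.186,.09)).astype(int); print(u,v)
    R.append(cv2.resize(im[v-40:v+40,u-40:u+40],(400,400),interpolation=2))
cv2.imwrite('pics/crop5.png',np.hstack(R)[:,:,::-1])
```

```text
[0.49839117 0.13991043 0.08482125] [-9.81396755e-05 -1.74426740e-01  9.84670145e-01 -8.60636512e-05] [ 0.663433    0.90540574 -3.02673438] [-0.07925526  0.1720274  -0.01463129]
psi -339.9094005477975
272 169
393 225
```

View pics/crop5.png

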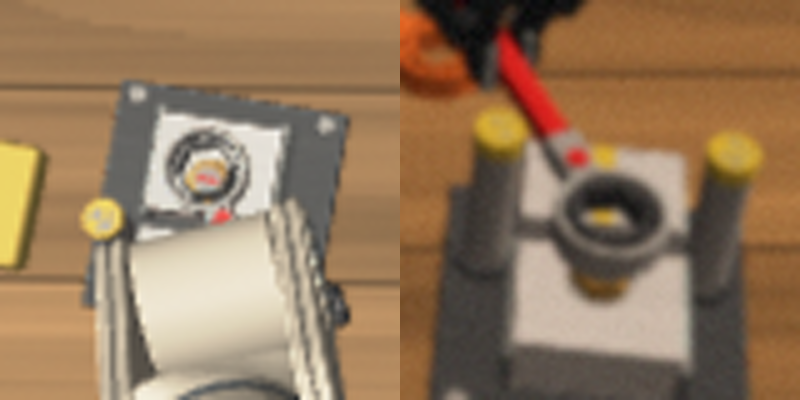

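In the top view the ring is centred at crop (208,168) and the stud shows inside the hole at about (207,177). In the scene view the head floats just above and behind the nut. I'll check the parallax.

Run:
```python
from h import *
ct,cs=cam('top'),cam('scene')
px=(272-40+208/5,169-40+168/5); st=(272-40+207/5,169-40+178/5); sx=(393-40+(609-400)/5,225-40+213/5)
print('head top-view',onz(ct,px,.111),'stud',onz(ct,st,.0725),'head scene',onz(cs,sx,.111))
print(tri(ct,px,cs,sx))
s=ctrl.observe();p=s['tool_pos'];a=np.radians(20.1);print('head kin',p[:2]+.1293*np.array([np.cos(a),np.sin(a)]))
```

```text
head top-view [0.62031996 0.17918825 0.111     ] stud [0.61955939 0.18452957 0.0725    ] head scene [0.62443878 0.18380327 0.111     ]
(array([0.62127935, 0.18215585, 0.10733808]), np.float64(0.005019197952455921))
head kin [0.62075733 0.18502059]
```

step_arm --pt "0 0.07 0.2 0 0" --pt "0 0 0.25 0 0" --pt "0 0 0.1 0 0" --pt "0 0 0 0 0" --pt "0 0 0 0 0"

```text
time: 6.62
tool_pos: [0.4965, 0.1434, 0.0621]
ee_rot: [-0.001, -0.175, 0.985, -0.0]
contact_force: [-1.4, 1.4, -3.8]
width: 0.169
finger_force: 98.4
```

step_arm --pt "0 0 0.05 0 0" --pt "0 0 0.05 0 0" --pt "0 0 0 0 0"

```text
time: 6.87
tool_pos: [0.4971, 0.1433, 0.0585]
ee_rot: [0.0, -0.175, 0.985, -0.0]
contact_force: [-0.2, -0.6, -1.9]
width: 0.163
finger_force: 98.7
```

step_arm --pt "0 0 0.04 0 0" --pt "0 0 0 0 0"

```text
time: 7.03
tool_pos: [0.4971, 0.1433, 0.057]
ee_rot: [0.0, -0.175, 0.985, -0.0]
contact_force: [-0.7, -1.6, 1.2]
width: 0.166
finger_force: 99.0
```

step_arm --pt "-0.008 0.162 0 0.5 0" --pt "-0.008 0.162 0 0.5 0" --pt "0 0 0 0 0"

```text
time: 7.28
tool_pos: [0.493, 0.1562, 0.0569]
ee_rot: [-0.0, -0.125, 0.992, -0.0]
contact_force: [-0.5, -3.5, -2.2]
width: 0.164
finger_force: 98.5
```

step_arm --pt "-0.008 0.162 0.03 0.5 0" --pt "-0.008 0.162 0.03 0.5 0" --pt "0 0 0 0 0"

```text
time: 7.53
tool_pos: [0.49, 0.1686, 0.0541]
ee_rot: [-0.001, -0.076, 0.997, -0.0]
contact_force: [-2.5, -4.3, -1.5]
width: 0.17
finger_force: 98.7
```

step_arm --pt "-0.008 0.162 0 0.5 0" --pt "-0.008 0.162 0 0.5 0" --pt "0 0 0 0 0"

```text
time: 7.78
tool_pos: [0.4886, 0.1811, 0.054]
ee_rot: [-0.002, -0.026, 1.0, -0.001]
contact_force: [-3.4, -5.6, -2.5]
width: 0.165
finger_force: 98.7
```

```bash
cat >> h.py <<'E'
def st():
    s=ctrl.observe(); q=s['ee_rot']; th=np.arctan2(2*q[1]*q[2],q[1]**2-q[2]**2); x=np.array([np.cos(th),np.sin(th)]); y=np.array([np.sin(th),-np.cos(th)])
    F=s['contact_force']; p=s['tool_pos']; psi=(np.degrees(th)+360)%360-180
    print('t',round(s['time'],2),'tcp',p.round(4),'psi',round(psi,1),'phi',round(psi+8.6,1),'Fx,Fy tool',(F[:2]@x).round(2),(F[:2]@y).round(2),'Fz',F[2].round(2),'M',s['ft_torque'].round(3),'head',(p[:2]-.1293*x).round(4))
E
python3 -c "
from h import *
st()"
```

```text
t 7.78 tcp [0.4886 0.1811 0.054 ] psi 3.0 phi 11.6 Fx,Fy tool 3.68 -5.37 Fz -2.46 M [-0.882  0.621 -0.486] head [0.6177 0.1879]
```

step_arm --pt "0.02 -0.02 0.05 0 0" --pt "0 0 0.05 0 0" --pt "0 0 0 0 0"

```text
time: 8.03
tool_pos: [0.4884, 0.18, 0.0503]
ee_rot: [-0.001, -0.028, 1.0, -0.0]
contact_force: [-5.7, -3.1, 3.2]
width: 0.169
finger_force: 99.4
```

```bash
python3 -c "
from h import *
st()"
```

```text
t 8.03 tcp [0.4884 0.18   0.0503] psi 3.2 phi 11.8 Fx,Fy tool 5.9 -2.81 Fz 3.16 M [-0.445  0.41  -0.162] head [0.6175 0.1871]
```

step_arm --pt "0.04 -0.02 0.03 0 0" --pt "0 0 0.05 0 0" --pt "0 0 0 0 0"

```text
time: 8.28
tool_pos: [0.4883, 0.1797, 0.0476]
ee_rot: [0.001, -0.027, 1.0, 0.0]
contact_force: [-4.2, -1.1, 5.8]
width: 0.166
finger_force: 99.7
```

```bash
python3 -c "
from h import *
st()"
```

```text
t 8.28 tcp [0.4883 0.1797 0.0476] psi 3.1 phi 11.7 Fx,Fy tool 4.21 -0.9 Fz 5.76 M [-0.252 -0.299 -0.07 ] head [0.6175 0.1867]
```

step_arm --pt "0.03 0 0.03 0 0" --pt "0 0 0 0 0" --pt "0 0 0 0 0"

```text
time: 8.53
tool_pos: [0.4883, 0.18, 0.0469]
ee_rot: [0.002, -0.027, 1.0, 0.0]
contact_force: [-1.3, -1.8, 6.9]
width: 0.166
finger_force: 99.9
```

```bash
python3 -c "
from h import *
st()"
```

```text
t 8.53 tcp [0.4883 0.18   0.0469] psi 3.1 phi 11.7 Fx,Fy tool 1.41 -1.68 Fz 6.86 M [-0.347 -0.686 -0.154] head [0.6174 0.187 ]
```

step_arm --pt "-0.004 0.162 -0.02 0.5 0" --pt "-0.008 0.162 0 0.5 0" --pt "-0.008 0.162 0 0.5 0" --pt "-0.008 0.162 0 0.5 0" --pt "-0.008 0.162 0 0.5 0" --pt "-0.008 0.162 0 0.5 0" --pt "0 0 0 0 0"

```text
time: 9.12
tool_pos: [0.4922, 0.2192, 0.0475]
ee_rot: [0.001, 0.124, 0.992, 0.0]
contact_force: [-2.2, -3.9, 6.4]
width: 0.161
finger_force: 99.7
```

```bash
python3 -c "
from h import *
st()"
```

```text
t 9.12 tcp [0.4922 0.2192 0.0475] psi -14.2 phi -5.6 Fx,Fy tool 1.17 -4.36 Fz 6.45 M [-0.853 -0.533 -0.273] head [0.6176 0.1874]
```

step_arm --pt "-0.008 0.162 0 0.5 0" --pt "-0.008 0.162 0 0.5 0" --pt "-0.008 0.162 0 0.5 0" --pt "-0.008 0.162 0 0.5 0" --pt "-0.008 0.162 0 0.5 0" --pt "-0.008 0.162 0 0.5 0" --pt "-0.008 0.162 0 0.5 0" --pt "-0.008 0.162 0 0.5 0" --pt "-0.008 0.162 0 0.5 0" --pt "0 0 0 0 0"

```text
time: 9.95
tool_pos: [0.519, 0.2705, 0.0474]
ee_rot: [-0.0, 0.342, 0.94, 0.0]
contact_force: [-7.0, 0.6, 7.1]
width: 0.164
finger_force: 99.9
```

```bash
python3 -c "
from h import *
st()"
```

```text
t 9.95 tcp [0.519  0.2705 0.0474] psi -40.0 phi -31.4 Fx,Fy tool 5.76 -3.99 Fz 7.05 M [-0.433  0.348 -0.233] head [0.618  0.1873]
```

step_arm --pt "0.02 -0.324 -0.025 -1 0" --pt "-0.016 -0.324 0 -1 0" --pt "-0.016 -0.324 0 -1 0" --pt "-0.016 -0.324 0 -1 0" --pt "-0.016 -0.324 0 -1 0" --pt "-0.016 -0.324 0 -1 0" --pt "-0.016 -0.324 0 -1 0" --pt "-0.016 -0.324 0 -1 0" --pt "-0.016 -0.324 0 -1 0" --pt "0 0 0 0 0"

```text
time: 10.78
tool_pos: [0.4912, 0.1593, 0.0479]
ee_rot: [0.001, -0.103, 0.995, 0.0]
contact_force: [0.8, 2.1, -3.2]
width: 0.164
finger_force: 98.4
```

```bash
python3 -c "
from h import *
st()"
```

```text
t 10.78 tcp [0.4912 0.1593 0.0479] psi 11.8 phi 20.4 Fx,Fy tool -1.21 1.91 Fz -3.16 M [0.367 0.096 0.252] head [0.6178 0.1858]
```

step_arm --pt "-0.016 -0.324 0 -1 0" --pt "-0.016 -0.324 0 -1 0" --pt "-0.003 -0.065 0 -0.2 0" --pt "0 0 0.015 0 0" --pt "-0.008 0.162 0 0.5 0" --pt "-0.008 0.162 0 0.5 0" --pt "-0.008 0.162 0 0.5 0" --pt "-0.008 0.162 0 0.5 0" --pt "0 0 0 0 0"

```text
time: 11.53
tool_pos: [0.4907, 0.1597, 0.0472]
ee_rot: [-0.0, -0.109, 0.994, 0.0]
contact_force: [1.4, -0.3, -2.9]
width: 0.165
finger_force: 98.5
```

```bash
python3 -c "
from h import *
st()"
```

```text
t 11.53 tcp [0.4907 0.1597 0.0472] psi 12.5 phi 21.1 Fx,Fy tool -1.34 -0.63 Fz -2.88 M [-0.209 -0.043 -0.201] head [0.6169 0.1878]
```

step_arm --pt "-0.008 0.162 0 0.5 0" --pt "-0.008 0.162 0 0.5 0" --pt "-0.008 0.162 0 0.5 0" --pt "-0.008 0.162 0 0.5 0" --pt "0 0 0 0 0"

```text
time: 11.95
tool_pos: [0.4883, 0.1847, 0.0472]
ee_rot: [-0.0, -0.01, 1.0, -0.0]
contact_force: [1.5, -3.1, -2.3]
width: 0.165
finger_force: 98.5
```

```bash
python3 -c "
from h import *
st()"
```

```text
t 11.95 tcp [0.4883 0.1847 0.0472] psi 1.2 phi 9.8 Fx,Fy tool -1.44 -3.12 Fz -2.33 M [-0.6   -0.137 -0.289] head [0.6176 0.1874]
```

```bash
sed -i "s/    print('t'/    print('T',(-.1293*(F[:2]@y)+s['ft_torque'][2]).round(3),'t'/" h.py; python3 -c "
from h import *
st()"
```

```text
T 0.114 t 11.95 tcp [0.4883 0.1847 0.0472] psi 1.2 phi 9.8 Fx,Fy tool -1.44 -3.12 Fz -2.33 M [-0.6   -0.137 -0.289] head [0.6176 0.1874]
```

step_arm --pt "-0.008 0.162 0 0.5 0" --pt "-0.008 0.162 0 0.5 0" --pt "-0.008 0.162 0 0.5 0" --pt "-0.008 0.162 0 0.5 0" --pt "0 0 0 0 0"

```text
time: 12.37
tool_pos: [0.4904, 0.21, 0.047]
ee_rot: [-0.001, 0.089, 0.996, -0.0]
contact_force: [-0.7, -2.6, -2.5]
width: 0.17
finger_force: 98.6
```

```bash
python3 -c "
from h import *
st()"
```

```text
T 0.128 t 12.37 tcp [0.4904 0.21   0.047 ] psi -10.2 phi -1.6 Fx,Fy tool 0.19 -2.7 Fz -2.51 M [-0.53   0.187 -0.221] head [0.6176 0.1871]
```

step_arm --pt "-0.008 0.162 0 0.5 0" --pt "-0.008 0.162 0 0.5 0" --pt "-0.008 0.162 0 0.5 0" --pt "0 0 0 0 0"

```text
time: 12.7
tool_pos: [0.4953, 0.2285, 0.0469]
ee_rot: [-0.001, 0.163, 0.987, -0.001]
contact_force: [-3.7, -1.6, -1.8]
width: 0.166
finger_force: 98.7
```

```bash
python3 -c "
from h import *
st()"
```

```text
T 0.18 t 12.7 tcp [0.4953 0.2285 0.0469] psi -18.7 phi -10.1 Fx,Fy tool 3.03 -2.66 Fz -1.78 M [-0.32   0.556 -0.165] head [0.6177 0.187 ]
```

step_arm --pt "0.02 0.162 0 0.5 0" --pt "-0.008 0.162 0 0.5 0" --pt "0 0 0 0 0"

```text
time: 12.95
tool_pos: [0.5001, 0.2407, 0.0471]
ee_rot: [-0.0, 0.212, 0.977, -0.0]
contact_force: [-1.9, -3.4, -2.7]
width: 0.165
finger_force: 98.5
```

```bash
python3 -c "
from h import *
st()"
```

```text
T 0.303 t 12.95 tcp [0.5001 0.2407 0.0471] psi -24.4 phi -15.8 Fx,Fy tool 0.31 -3.86 Fz -2.69 M [-0.508  0.35  -0.195] head [0.6178 0.1872]
```

step_arm --pt "-0.008 0.162 0 0.5 0" --pt "-0.008 0.162 0 0.5 0" --pt "0 0 0 0 0"

```text
time: 13.2
tool_pos: [0.5061, 0.2521, 0.047]
ee_rot: [-0.001, 0.26, 0.966, -0.0]
contact_force: [-2.6, -1.5, -2.8]
width: 0.16
finger_force: 98.6
```

```bash
python3 -c "
from h import *
st()"
```

```text
T 0.186 t 13.2 tcp [0.5061 0.2521 0.047 ] psi -30.1 phi -21.5 Fx,Fy tool 1.48 -2.63 Fz -2.78 M [-0.247  0.614 -0.154] head [0.6179 0.1871]
```

step_arm --pt "-0.008 0.162 0 0.5 0" --pt "-0.008 0.162 0 0.5 0" --pt "0 0 0 0 0"

```text
time: 13.45
tool_pos: [0.5132, 0.2629, 0.047]
ee_rot: [-0.001, 0.308, 0.951, -0.0]
contact_force: [-5.2, -0.6, -1.7]
width: 0.167
finger_force: 98.6
```

```bash
python3 -c "
from h import *
st()"
```

```text
T 0.291 t 13.45 tcp [0.5132 0.2629 0.047 ] psi -35.9 phi -27.3 Fx,Fy tool 3.84 -3.53 Fz -1.69 M [-0.031  0.833 -0.164] head [0.618  0.1871]
```

step_arm --pt "0.02 0.162 0 0.5 0" --pt "-0.006 0.13 0 0.4 0" --pt "0 0 0 0 0"

```text
time: 13.7
tool_pos: [0.5205, 0.2721, 0.0471]
ee_rot: [-0.0, 0.35, 0.937, -0.0]
contact_force: [-2.5, -2.7, -2.9]
width: 0.163
finger_force: 98.6
```

```bash
python3 -c "
from h import *
st()"
```

```text
T 0.266 t 13.7 tcp [0.5205 0.2721 0.0471] psi -41.0 phi -32.4 Fx,Fy tool 0.1 -3.66 Fz -2.87 M [-0.356  0.4   -0.207] head [0.6181 0.1872]
```

step_arm --pt "-0.016 -0.324 0 -1 0" --pt "-0.016 -0.324 0 -1 0" --pt "-0.016 -0.324 0 -1 0" --pt "-0.016 -0.324 0 -1 0" --pt "-0.016 -0.324 0 -1 0" --pt "-0.016 -0.324 0 -1 0" --pt "-0.016 -0.324 0 -1 0" --pt "-0.016 -0.324 0 -1 0" --pt "-0.016 -0.324 0 -1 0" --pt "0 0 0 0 0"

```text
time: 14.53
tool_pos: [0.4908, 0.1616, 0.0474]
ee_rot: [0.0, -0.095, 0.996, -0.0]
contact_force: [-2.5, 2.2, -3.4]
width: 0.165
finger_force: 98.5
```

```bash
python3 -c "
from h import *
st()"
```

```text
T -0.158 t 14.53 tcp [0.4908 0.1616 0.0474] psi 10.8 phi 19.4 Fx,Fy tool 2.02 2.62 Fz -3.38 M [0.185 0.48  0.181] head [0.6178 0.1859]
```

step_arm --pt "-0.016 -0.324 0 -1 0" --pt "-0.016 -0.324 0 -1 0" --pt "-0.006 -0.13 0 -0.4 0" --pt "0 0 0 0 0" --pt "-0.008 0.162 0 0.5 0" --pt "-0.008 0.162 0 0.5 0" --pt "-0.008 0.162 0 0.5 0" --pt "-0.008 0.162 0 0.5 0" --pt "0 0 0 0 0"

```text
time: 15.28
tool_pos: [0.4919, 0.1597, 0.0473]
ee_rot: [-0.0, -0.11, 0.994, 0.0]
contact_force: [-1.2, -2.8, -3.4]
width: 0.168
finger_force: 98.6
```

```bash
python3 -c "
from h import *
st()"
```

```text
T -0.011 t 15.28 tcp [0.4919 0.1597 0.0473] psi 12.6 phi 21.2 Fx,Fy tool 1.81 -2.5 Fz -3.44 M [-0.526  0.369 -0.334] head [0.6181 0.1879]
```

step_arm --pt "-0.008 0.162 0 0.5 0" --pt "-0.008 0.162 0 0.5 0" --pt "0 0 0 0 0"

```text
time: 15.53
tool_pos: [0.49, 0.172, 0.0472]
ee_rot: [-0.0, -0.061, 0.998, -0.0]
contact_force: [-1.4, -2.3, -2.2]
width: 0.166
finger_force: 98.6
```

```bash
python3 -c "
from h import *
st()"
```

```text
T -0.133 t 15.53 tcp [0.49   0.172  0.0472] psi 7.0 phi 15.6 Fx,Fy tool 1.67 -2.1 Fz -2.19 M [-0.626  0.446 -0.405] head [0.6183 0.1877]
```

step_arm --pt "-0.008 0.162 0 0.5 0" --pt "-0.008 0.162 0 0.5 0" --pt "0 0 0 0 0"

```text
time: 15.78
tool_pos: [0.4885, 0.1846, 0.047]
ee_rot: [-0.001, -0.011, 1.0, -0.0]
contact_force: [-5.6, -2.5, -2.2]
width: 0.164
finger_force: 98.7
```

```bash
python3 -c "
from h import *
st()"
```

```text
T -0.092 t 15.78 tcp [0.4885 0.1846 0.047 ] psi 1.3 phi 9.9 Fx,Fy tool 5.61 -2.36 Fz -2.15 M [-0.505  0.703 -0.397] head [0.6178 0.1875]
```

step_arm --pt "0.03 0.13 0 0.5 0" --pt "-0.008 0.162 0 0.5 0" --pt "0 0 0 0 0"

```text
time: 16.03
tool_pos: [0.4887, 0.1965, 0.0472]
ee_rot: [-0.0, 0.038, 0.999, -0.0]
contact_force: [-1.8, -2.7, -3.4]
width: 0.162
finger_force: 98.5
```

```bash
python3 -c "
from h import *
st()"
```

```text
T 0.335 t 16.03 tcp [0.4887 0.1965 0.0472] psi -4.4 phi 4.2 Fx,Fy tool 1.61 -2.8 Fz -3.42 M [-0.323  0.511 -0.027] head [0.6177 0.1866]
```

step_arm --pt "-0.007 0.13 0 0.4 0" --pt "-0.007 0.13 0 0.4 0" --pt "0 0 0 0 0"

```text
time: 16.28
tool_pos: [0.4899, 0.2062, 0.047]
ee_rot: [-0.001, 0.078, 0.997, -0.0]
contact_force: [-4.0, -2.8, -2.6]
width: 0.166
finger_force: 98.6
```

```bash
python3 -c "
from h import *
st()"
```

```text
T 0.519 t 16.28 tcp [0.4899 0.2062 0.047 ] psi -8.9 phi -0.3 Fx,Fy tool 3.5 -3.43 Fz -2.64 M [-0.476  0.671  0.076] head [0.6176 0.1862]
```

step_arm --pt "0.005 0.081 0 0.25 0" --pt "-0.004 0.081 0 0.25 0" --pt "0 0 0 0 0"

```text
time: 16.53
tool_pos: [0.4909, 0.2122, 0.047]
ee_rot: [-0.001, 0.102, 0.995, -0.001]
contact_force: [-4.2, -4.2, -2.2]
width: 0.163
finger_force: 98.6
```

```bash
python3 -c "
from h import *
st()"
```

```text
T 0.818 t 16.53 tcp [0.4909 0.2122 0.047 ] psi -11.7 phi -3.1 Fx,Fy tool 3.27 -4.92 Fz -2.25 M [-0.614  0.636  0.182] head [0.6175 0.1859]
```

step_arm --pt "0.02 0.1 0 0.3 0" --pt "0 0 0 0 0" --pt "0 0 0 0 0"

```text
time: 16.78
tool_pos: [0.4916, 0.2159, 0.0471]
ee_rot: [-0.0, 0.116, 0.993, -0.001]
contact_force: [-2.5, -4.7, -2.7]
width: 0.166
finger_force: 98.5
```

```bash
python3 -c "
from h import *
st()"
```

```text
T 0.911 t 16.78 tcp [0.4916 0.2159 0.0471] psi -13.4 phi -4.8 Fx,Fy tool 1.38 -5.18 Fz -2.72 M [-0.776  0.342  0.241] head [0.6174 0.186 ]
```

step_arm --pt "-0.003 0.097 0 0.3 0" --pt "0 0 0 0 0" --pt "0 0 0 0 0"

```text
time: 17.03
tool_pos: [0.4925, 0.2195, 0.0471]
ee_rot: [-0.0, 0.131, 0.991, -0.001]
contact_force: [-2.6, -7.6, -2.1]
width: 0.162
finger_force: 98.6
```

```bash
python3 -c "
from h import *
st()"
```

```text
T 1.325 t 17.03 tcp [0.4925 0.2195 0.0471] psi -15.1 phi -6.5 Fx,Fy tool 0.49 -8.0 Fz -2.07 M [-0.922  0.432  0.291] head [0.6173 0.1858]
```

step_arm --pt "0 0 0 0 0" --pt "0 0 0 0 0"

```text
time: 17.2
tool_pos: [0.4925, 0.2194, 0.0471]
ee_rot: [-0.0, 0.131, 0.991, -0.001]
contact_force: [-2.9, -5.2, -3.3]
width: 0.163
finger_force: 98.6
```

```bash
python3 -c "
from h import *
st()"
```

```text
T 1.06 t 17.2 tcp [0.4925 0.2194 0.0471] psi -15.1 phi -6.5 Fx,Fy tool 1.42 -5.74 Fz -3.32 M [-0.932  0.383  0.318] head [0.6173 0.1858]
```

```bash
python3 -c "
from h import *
T=[]
for i in range(12):
    ctrl.grab_frame('wrist'); s=ctrl.observe(); q=s['ee_rot']; th=np.arctan2(2*q[1]*q[2],q[1]**2-q[2]**2); y=np.array([np.sin(th),-np.cos(th)])
    T.append([s['contact_force'][:2]@y,s['ft_torque'][2],th])
T=np.array(T); print(T.mean(0),T.std(0)); st()"
```

```text
[-6.43808945  0.31044095  2.8783058 ] [6.16667480e-01 3.21437163e-02 3.04237418e-05]
T 1.197 t 17.8 tcp [0.4925 0.2194 0.0471] psi -15.1 phi -6.5 Fx,Fy tool -0.38 -7.15 Fz -3.54 M [-0.932  0.341  0.272] head [0.6174 0.1858]
```

T averages 1.14 N·m while held, which is on target. I'll ease off, release, rise and look.

step_arm --pt "-0.008 -0.162 0 -0.5 0" --pt "-0.008 -0.162 0 -0.5 0" --pt "0 0 0 0 0" --pt "0 0 0 0 0.5" --pt "0 0 0 0 0.5" --pt "0 0 0 0 0.5" --pt "0 0 0 0 0.5" --pt "0 0 0 0 0.5"

```text
time: 18.47
tool_pos: [0.4912, 0.2085, 0.0477]
ee_rot: [0.001, 0.084, 0.996, 0.0]
contact_force: [0.8, -0.2, 0.3]
width: 0.501
finger_force: 0.0
```

step_arm --pt "0 0 -0.3 0 0.5" --pt "0 0 -0.8 0 0.5" --pt "0 0 -1 0 0.5" --pt "0 0 -1 0 0.5" --pt "0 0 -1 0 0.5" --pt "0 0 -0.5 0 0.5" --pt "0 0 0 0 0.5" --pt "0 0 0 0 0.5"

```text
time: 19.13
tool_pos: [0.4911, 0.2084, 0.2336]
ee_rot: [0.002, 0.084, 0.996, 0.001]
contact_force: [-0.3, 0.3, -0.4]
width: 0.499
finger_force: 0.0
```

Run:
```python
from h import *
st()
im,c=grab('wrist','w9.png'); b,cb=grab('scene','s9.png')
u,v=proj(c,(.6175,.186,.07)).astype(int); print(u,v,c[1].tolist(),c[2].tolist())
def cut(im,u,v,r,n): 
    p=cv2.copyMakeBorder(im.copy(),80,80,80,80,0); u,v=int(u)+80,int(v)+80; return cv2.resize(p[v-r:v+r,u-r:u+r],(n,n),interpolation=2)
u2,v2=proj(cb,(.59,.186,.06)).astype(int)
cv2.imwrite('pics/crop9.png',np.hstack([cut(im,u,v,40,400),cut(b,u2,v2,50,400)])[:,:,::-1])
```

```text
T -0.062 t 19.13 tcp [0.4911 0.2084 0.2336] psi -9.6 phi -1.0 Fx,Fy tool 0.31 0.21 Fz -0.4 M [ 0.006  0.019 -0.035] head [0.6186 0.1868]
323 299 [[0.16646263810686235, 0.9860441381645877, 0.002673519358327353], [0.9432838916395465, -0.16003256271744182, 0.2908695216818708], [0.287238036979534, -0.045897020179348644, -0.9567589945492022]] [-0.2878821750486294, -0.4681342940868671, 0.2493972145407385]
```

View pics/crop9.png

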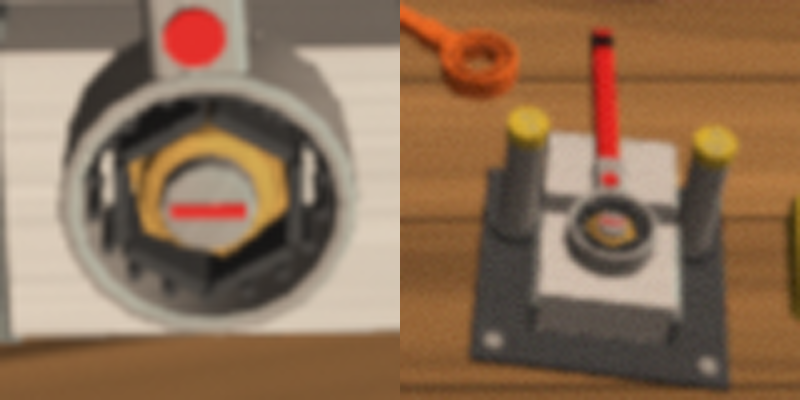

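The wrench sits flat on the nut with its handle between the posts. The nut's corners inside the hole lie at about crop (210,128), (283,158), (283,200) and (222,255). I'll check the nut angle.

Run:
```python
from h import *
c=cam('wrist'); u,v=323,299
px=lambda a,b:(u-40+a/5,v-40+b/5)
C=onz(c,px(210,203),.0725)[:2]; print(C)
for q in((210,128),(285,158),(283,203),(222,255),(140,235),(133,165)):
    d=onz(c,px(*q),.063)[:2]-C; print(q,(np.hypot(*d)*1e3).round(1),'clamp ang mod60',((np.degrees(np.arctan2(d[1],d[0]))+8.6)%60).round(1))
im=cv2.imread('pics/w9.png')[259:339,283:363]; hsv=cv2.cvtColor(im,cv2.COLOR_BGR2HSV)
m=((hsv[...,0]>12)&(hsv[...,0]<30)&(hsv[...,1]>110)&(hsv[...,2]>70)).astype(np.uint8)
k=max(cv2.findContours(m,0,1)[0],key=cv2.contourArea); k=cv2.convexHull(k)
P=np.array([onz(c,(283+a,259+b),.063)[:2] for a,b in k[:,0]]).astype(np.float32)
D=(P-P.mean(0))
for e in (.001,.002,.003):
    A=cv2.approxPolyDP(P.reshape(-1,1,2),e,True)[:,0]; E=np.roll(A,-1,0)-A; print(e,[(round(float(np.hypot(*x))*1e3,1),round(float((np.degrees(np.arctan2(x[1],x[0]))+8.6)%60),1)) for x in E])
```

```text
[0.61141604 0.187316  ]
(210, 128) 10.9 clamp ang mod60 59.0
(285, 158) 15.6 clamp ang mod60 44.3
(283, 203) 16.0 clamp ang mod60 6.2
(222, 255) 18.6 clamp ang mod60 6.6
(140, 235) 19.8 clamp ang mod60 12.9
(133, 165) 15.7 clamp ang mod60 19.7
0.001 [(14.8, 0.7), (82.9, 29.0), (12.4, 57.1), (5.4, 42.2), (76.8, 29.9)]
0.002 [(14.8, 0.7), (82.9, 29.0), (12.4, 57.1), (82.1, 30.7)]
0.003 [(14.8, 0.7), (82.9, 29.0), (12.4, 57.1), (82.1, 30.7)]
```

```bash
python3 -c "
from h import *
print(ctrl.finish_job())"
```

```text
the job is handed in; nothing more can be done
None
```

The job is handed in: I drove the nut to its stop, tightened it to about 1.1 N·m (measured at the wrist; the camera check of the nut's angle was only rough), and left the wrench sitting on it; the arm touched nothing else that I saw.

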